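# Clear the casting die and set its blow-off air valve

## Robot

A 7-joint arm with a two-finger parallel gripper is mounted at the origin on the work surface. World frame = base frame: x ahead of the robot, y to its left, z up, the work surface at z = 0. Lengths are in mm, angles in rad, forces in N, time in s.
With the tool pointing down it reaches from about 425 to 875 mm from the base axis. Payload 8.4 kg.
Tool frame: the origin (TCP) lies at the very end of the fingers, on their centre line; the grasp point (between the pads) lies ctrl.grasp_offset behind it (ctrl.grasp_offset is the distance from the TCP to the grasp point, in mm); z points along the fingers, y is the line along which they close (so a half turn about z gives the same grasp; the last joint's range is limited). The gripper opens to 87 mm and grips with 3 to 60 N. Pads are 19 mm wide; open, the fingers measure 117 mm over their backs; the gripper's body (75 mm by 190 mm) begins 51 mm behind the grasp point.
Start: joints at [1.24, 0.333, 0.04, 1.465, -0.013, 1.343, -0.059], TCP at [149.303, -632.591, 222.546] pointing down, gripper open.
Joint ranges: [-2.58, 2.58], [-0.38, 2.09], [-1.3, 1.39], [0.25, 2.4], [-1.5, 4.64], [0.08, 2.09], [-2.65, 2.65]. Speed limits (rad/s): [2.22, 2.22, 2.79, 2.79, 3.14, 3.14, 3.14].

## Interface

Orientations are given as a 3x3 rotation matrix whose columns are the frame's x, y, z axes.
In Python, from workcell import monitor, capture, camera_info, ctrl gives the robot as it stands.
- The arm moves only by the tool drive_tool, never from a script. Its argument "increments" is a list of rows, each a list of 7 numbers: the turn, a rotation vector about the tool's x, y, z as a fraction of full scale, then the shift along the tool's x, y, z as a fraction of full scale, then the gripper's target within -1 to 1 (fully open at 1, half-way at 0, shut at -1). In form: [[ax, ay, az, tx, ty, tz, jaw], ...]. A call has 1 to 8 rows; each row shifts and turns the commanded pose from where the row before left it, along the tool's axes as they then stand; what a row does not reach is not made up. Full scale, the value 1, is 0.75 m for a shift and 360 degrees for a turn. A row lasts 1/10 s, in which the tool goes at most 50 mm and 8.59 degrees, less where a joint would pass 70% of its speed; a pose out of reach is approached as far as the arm can. A call with a number of a shift or a turn outside -1 to 1 is refused whole. A call with a gripper value outside its range is refused whole. The fingers move at their own pace and stop on an object; "force" is the grip in N (left out, the last holds). Time passes only in rows, so rows that do not move let the fingers close. It gives the time, the measured TCP pose, the force, the opening and the grip force at its end, in the units of the state.
- monitor.read_state(): the state, without advancing time (a new reading comes with each control period).
- capture(name): name is "scene" or "top"; returns the picture (480x640x3 uint8, blue, green, red); there is no depth.
- camera_info(name): a dict with "K" (3x3 intrinsics, pixels), "extrinsics" (4x4, takes a point from camera to world coordinates). Camera axes: x right, y down, z forward; pixel columns grow to the right and rows downward; lengths in mm; the calibration is good to about 2 mm. A picture is of the moment at which its call begins. camera_info takes no time and is no camera call.
- ctrl.hand_in(): hands the job in; it is judged then, once.
The state is a dict: "clock": time; "joint_positions": joint angles; "joint_vel": joint speeds; "effort": joint torques, N m; "tcp_pos": TCP position; "ee_rot": TCP orientation; "wrist_force": force on the tool from outside, world axes, zero at the start; "wrist_torque": the same for the moment, N m; "finger_gap": opening from 0.0 (shut) to 1.0 (fully open); "finger_force": force on a finger pad.
Only numpy, scipy, OpenCV 4.12 (cv2) and the standard library are available. Lean on these libraries where they do the work, as an engineer would, in place of code of your own. Each camera call takes 0.05 s, during which the arm holds its last target. There are 200 camera calls.

## Task

Clear and air the die: lift the T-shaped tripod-foot casting out of the open die and stand it, flange down, in the shallow tray, and let go of it. Then turn the air valve's handwheel by its crank knob clockwise until it is fully closed against its stop, and open it again by exactly two turns. Finish still gripping the crank knob, keeping the wheel still there, and leave everything else on the table undisturbed.

Things in the scene. Friction and masses are not known exactly. Their poses are not given: they have to be found in the camera images.
- tray: fixed shallow white open-topped tray, 150 (x) x 130 (y) x 22 high, walls 4 thick, inner floor 4 to 5 above its underside; origin at the centre of its underside, z up
- casting_center (a point): the loose aluminium tripod-foot casting, an upside-down T, about 90 g (plain, unmarked); at the start its flange lies in the die cavity. Flange 60 (x) x 36 (y) x 8 thick, underneath; on its middle stands an upright web 40 long (x), 10 thick (y), 38 high. Overall height 46. The point is half-way up on the centre line (23 above its underside, 23 below the top of the web); x along the web, y across its thickness, z up
- die_top (a point): centre of the upper face of the fixed steel die block, 130 (x) x 110 (y) x 40 high, whose open cavity is 63 x 39 and 8 deep, with 1.5 clearance round the flange; so the flange lies flush with the upper face and the web stands 38 above it. Two guide pins 14 diameter, 16 high stand on two diagonal corners at (53,43) and (-53,-43) from the centre. Axes as the casting's at the start, z up
- valve_axis (a point): point on the vertical axis of the fixed air valve's handwheel, level with the top of its rim, 82 above the table. The wheel lies level: rim circle radius 50, rim bar 12 thick, three spokes, hub no higher than the rim; brass valve body on a 90 x 90 x 18 block underneath, with a pipe stub to one side below the wheel, 15 to 41 above the table
- crank_knob: upright black crank knob on the wheel's rim, a plain cylinder 18 diameter and 45 high, its axis 50 from the wheel's axis; it spins freely on its own pin, so a gripper can pinch it from above and carry it round in circles without turning. Origin at its centre, 22.5 above the rim's top and 104.5 above the table; its z is up, its x, y turn with its own spin
- valve_wheel (a joint): angle of the handwheel in rad: 0 = closed, against the hard stop; grows as the valve opens, anticlockwise seen from above (closing is clockwise); one turn = 6.283, starts between about 0.4 and 1.2 turns open; opens to 22 at most. Stiff enough (0.08 N m, about 2 N at the knob) to stay where it is left
- camera: bystander: black camera body without lens, about 60 x 125 x 93 high mm; origin at its underside
- lens: bystander: black camera lens standing upright, 60 diameter, 66 high mm; origin at its underside
- jar: bystander: small clear jar with a white cap, 50 diameter, 55 high mm; origin at its underside
- blower: bystander: black rubber blower bulb, nozzle up, 64 diameter, 105 high mm; origin at its underside
- lens_cap: bystander: flat black disc, 60 diameter, 10 thick mm; origin at its underside
- screwdriver: bystander: screwdriver lying flat, 160 long mm; origin at its underside, at mid-length or so
- brush: bystander: brush lying flat, 160 long mm; origin at its underside, at mid-length or so
- loupe: bystander: small black eyepiece loupe, 44 diameter, 42 high mm; origin at its underside

How it is judged:
By the outcome, as a careful person would: the job done as asked, in the order asked, and still so for the second after the job is handed in, while the arm keeps its last pose, push and grip.
It also fails if it takes over 70 s, if anything falls off the work surface, if the arm or the gripper's body presses on something with over 40 N, if the wrist force passes 120 N, or if a joint passes its speed limit or range.

## Working session

There is one attempt and no reset: what is moved stays moved. The work goes in short steps, Python scripts to look and compute and a tool call to move; the robot and the scene stay as the last step left them, time stands still between calls to the robot, and variables do not carry over. Pictures are saved under pics/ and viewed, at most 10 in all, crops included, and the job is handed in when it is done.

Besides the shell and the picture viewer there is one more tool, called after ">>>" as a command line: name --pt "numbers of a row" for each row, then --argument value for the rest. drive_tool: Moves the arm, as the interface text tells. Shift numbers are shares of 0.75 m and turn numbers shares of 360 degrees, none past 1 either way. Its arguments: {"type":"object","properties":{"increments":{"type":"array","items":{"type":"array","items":{"type":"number","minimum":-1,"maximum":1}}},"force":{"type":"number"}},"required":["increments"]}

```bash
ls; mkdir -p pics
python3 - <<'E'
from workcell import monitor,capture,camera_info,ctrl
import cv2,numpy as np
np.set_printoptions(precision=4,suppress=True)
s=monitor.read_state();print(s);print(ctrl.grasp_offset)
for n in("scene","top"):
    cv2.imwrite(f"pics/{n}0.png",capture(n));i=camera_info(n);print(n,i["K"],i["extrinsics"])
E
```

```text
pics
{'clock': 0.0, 'joint_positions': array([ 1.2398,  0.3339,  0.0399,  1.4663, -0.0134,  1.3433, -0.0585]), 'joint_vel': array([ 0.0006, -0.0011,  0.0007, -0.0011, -0.0006, -0.0005, -0.0012]), 'effort': array([  0.0009, -65.6359,   1.3354, -40.3799,  -0.0601,   0.0448,
         0.0002]), 'tcp_pos': array([ 149.1934, -632.1531,  221.6504]), 'ee_rot': array([[ 0.9733,  0.2297, -0.0005],
       [ 0.2297, -0.9733,  0.0016],
       [-0.0001, -0.0016, -1.    ]]), 'wrist_force': array([-0.2544, -0.2215, -0.1629]), 'wrist_torque': array([-0.0001, -0.0344, -0.0292]), 'finger_force': 0.0, 'finger_gap': 1.0020100551351294}
18.700000000000003
scene [[522.3896   0.     320.7746]
 [  0.     522.3896 237.1672]
 [  0.       0.       1.    ]] [[   0.4666    0.5372   -0.7027 1404.9977]
 [   0.8842   -0.2642    0.3851 -462.6115]
 [   0.0212   -0.801    -0.5983  830.9584]
 [   0.        0.        0.        1.    ]]
top [[578.9754   0.     325.0027]
 [  0.     578.9754 237.012 ]
 [  0.       0.       1.    ]] [[  -0.0062   -0.99      0.1407  342.9412]
 [  -1.        0.0052   -0.0078   14.2822]
 [   0.007    -0.1407   -0.99   1348.5889]
 [   0.        0.        0.        1.    ]]
```

View pics/scene0.png

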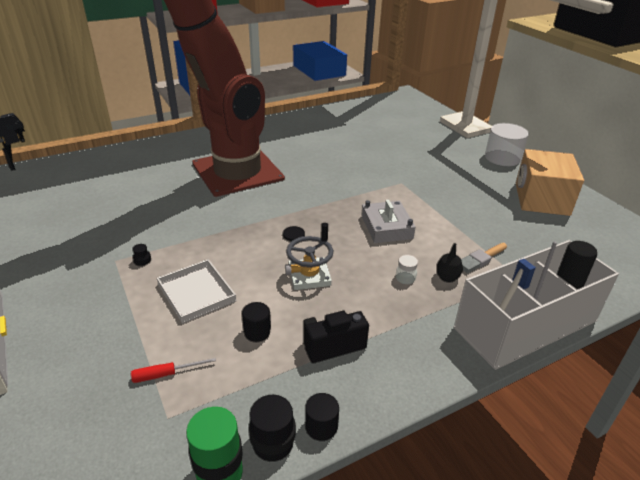

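View pics/top0.png

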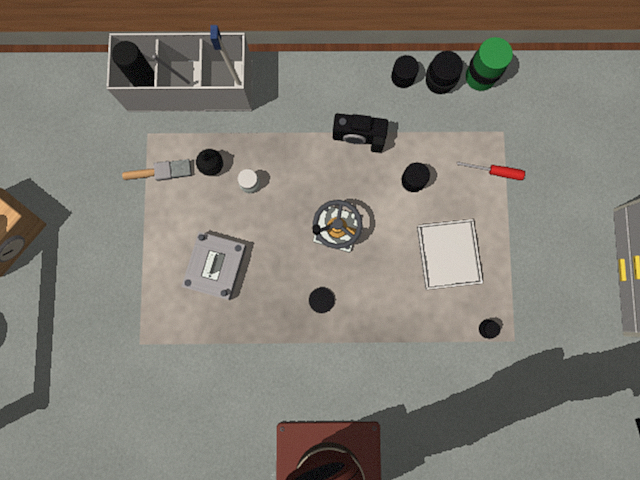

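The scene view shows the die at (388,220), the valve at (308,255) with its knob at (324,231), and the tray at (197,290). In the top view the die is at (215,264), the valve at (338,225) with its knob at (318,229), and the tray at (450,254). I'll enlarge these areas next.

Run:
```python
import cv2,numpy as np
t=cv2.imread("pics/top0.png");s=cv2.imread("pics/scene0.png")
def c(i,u,v):return cv2.resize(i[v:v+75,u:u+100],None,fx=4,fy=4,interpolation=cv2.INTER_CUBIC)
o=np.vstack([np.hstack([c(t,165,227),c(t,290,190)]),np.hstack([c(s,340,180),c(s,265,217)])])
cv2.imwrite("pics/crop0.png",o)
```

```text
(no output)
```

View pics/crop0.png

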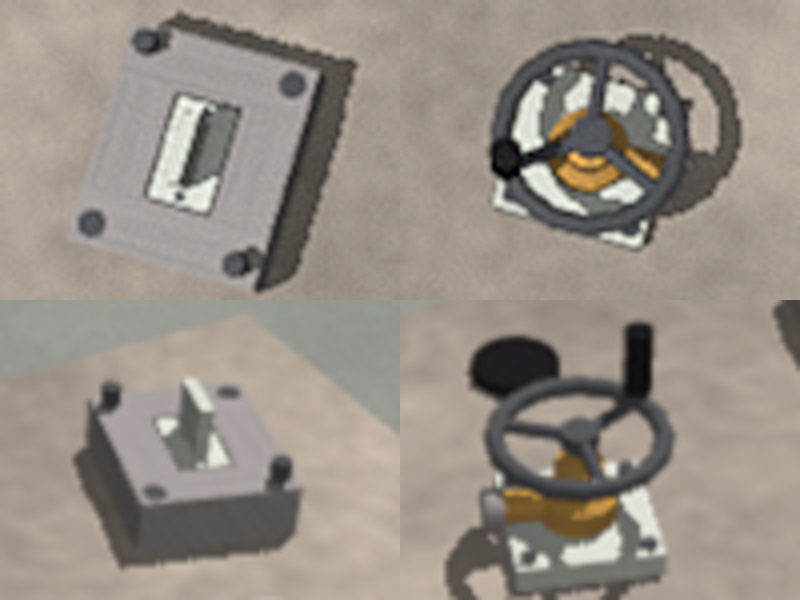

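Measured from the crops, in crop pixels. Top view: flange corners (179,94), (241,105), (212,216), (146,203); die corners (137,22), (322,70), (258,290), (68,240); wheel rim centre about (591,137); knob about (505,157). Scene view: knob top (638,328), bottom (637,392).

```bash
cat > h.py <<'E'
import numpy as np,cv2
from workcell import monitor,capture,camera_info,ctrl
np.set_printoptions(precision=2,suppress=True)
def ray(n,u,v):
    i=camera_info(n);E=np.array(i["extrinsics"]);d=E[:3,:3]@np.linalg.solve(np.array(i["K"]),[u,v,1]);return E[:3,3],d
def plane(n,u,v,z):
    o,d=ray(n,u,v);return o+d*(z-o[2])/d[2]
def two(a,b):
    A=[];B=[]
    for n,p in(("top",a),("scene",b)):
        o,d=ray(n,*p);d=d/np.linalg.norm(d);P=np.eye(3)-np.outer(d,d);A.append(P);B.append(P@o)
    return np.linalg.lstsq(np.vstack(A),np.hstack(B),rcond=None)[0]
def cr(U,V,u0,v0,x=0,y=0):return ((U-x+.5)/4-.5+u0,(V-y+.5)/4-.5+v0)
E
python3 - <<'E'
from h import *
def ang(P):return [np.degrees(np.arctan2(*(P[i]-P[j])[[1,0]])) for i,j in((0,3),(1,2),(0,1),(3,2))]
for c in([(179,94),(241,105),(212,216),(146,203)],[(137,22),(322,70),(258,290),(68,240)]):
    P=np.array([plane("top",*cr(*p,165,227),40) for p in c]);print(P.mean(0),ang(P),[np.linalg.norm(P[i]-P[i-1]) for i in range(4)])
sc=[(152,416),(196,409),(235,463),(185,473)]
print("scene die",np.mean([plane("scene",*cr(*p,340,180,0,300),40) for p in [(92,402),(248,385),(300,488),(140,500)]],0))
print("wheel top",plane("top",*cr(591,137.5,290,190,400,0),76),"hub",plane("top",*cr(592,133,290,190,400,0),80))
print("wheel scene",plane("scene",*cr(578,436,265,217,400,300),76), 'hub',plane("scene",*cr(578,428,265,217,400,300),82))
print("knob top",plane("top",*cr(505,156,290,190,400,0),127), "scene top",plane("scene",*cr(639,328,265,217,400,300),127),"base",plane("scene",*cr(637,391,265,217,400,300),82))
t=cv2.imread("pics/top0.png")
m=(t[200:310,400:500].min(2)>200).astype(np.uint8)
c=max(cv2.findContours(m,0,2)[0],key=cv2.contourArea);r=cv2.minAreaRect(c);b=cv2.boxPoints(r)+[400,200];print(r)
P=np.array([plane("top",*p,5) for p in b]);print("tray",P.mean(0),P[:,:2],[np.linalg.norm(P[i]-P[i-1]) for i in range(4)])
E
```

```text
[465.73 257.33  40.  ] [np.float64(-15.580605610862674), np.float64(-13.580596775888136), np.float64(79.5988948533309), np.float64(78.5758152965777)] [np.float64(64.19349754000066), np.float64(35.88314525432935), np.float64(64.7111875016906), np.float64(38.09521814845533)]
[465.48 256.3   40.  ] [np.float64(-16.094530051499348), np.float64(-15.400132747827776), np.float64(75.09023488882882), np.float64(75.05525235811052)] [np.float64(128.96488813804), np.float64(109.49855316232191), np.float64(129.0098519033063), np.float64(111.06100492756985)]
scene die [468.52 256.29  40.  ]
wheel top [552.9  -23.53  76.  ] hub [554.77 -23.99  80.  ]
wheel scene [552.65 -25.52  76.  ] hub [552.72 -25.61  82.  ]
knob top [534.71  23.99 127.  ] scene top [535.14  22.74 127.  ] base [536.33  22.04  82.  ]
((49.753326416015625, 53.83827590942383), (58.09898376464844, 48.11722183227539), 82.64761352539062)
tray [ 493.08 -287.78    5.  ] [[ 553.82 -225.03]
 [ 567.93 -338.08]
 [ 432.11 -349.76]
 [ 418.47 -238.26]] [np.float64(135.99107096937746), np.float64(113.9282859656104), np.float64(136.32561996346874), np.float64(112.33350885285991)]
```

```bash
cat >> h.py <<'E'
def yaw(R):return np.degrees(np.arctan2(R[1,0],R[0,0]))
def plan(wps,step=45,jaw=1,dec=3,start=None,maxrot=8.4,scale=True):
    """wps: (x,y,z,yaw deg) list; prints tool-frame rows, shift in axes before the row's turn"""
    s=monitor.read_state()
    p,a=(s["tcp_pos"].copy(),yaw(s["ee_rot"])) if start is None else (np.array(start[:3],float),float(start[3]))
    print("from",p,a)
    out=[];q,b=p.copy(),a
    for w in wps:
        w=np.array(w,float);n=max(1,int(np.ceil(max(np.linalg.norm(w[:3]-q)/step,abs(w[3]-b)/maxrot))))
        q0,b0=q.copy(),b
        for k in range(1,n+1):
            t=q0+(w[:3]-q0)*k/n;tb=b0+(w[3]-b0)*k/n
            c,s_=np.cos(np.radians(a)),np.sin(np.radians(a))
            R=np.array([[c,s_,0],[s_,-c,0],[0,0,-1.]])
            d=np.round(R.T@(t-p)/750,dec);az=np.round(-(tb-a)/360,4)
            p=p+R@d*750;a=a-az*360
            out.append([0,0,float(az),*map(float,d+0.),jaw])
        q,b=w[:3],w[3]
    for i in range(0,len(out),8):print(str(out[i:i+8]).replace("0.0,","0,").replace(" ",""))
    print(len(out),"end",p,a)
E
python3 - <<'E'
from h import *
for i in range(3):print(monitor.read_state()["tcp_pos"])
plan([(420,-480,222,63),(600,-60,222,130),(466.5,256.7,180,164.6)])
E
```

```text
[ 149.24 -632.22  221.76]
[ 149.24 -632.22  221.76]
[ 149.24 -632.22  221.76]
from [ 149.24 -632.22  221.76] 13.280114939453647
[[0,0,-0.0197,0.057,-0.016,0,1],[0,0,-0.0198,0.058,-0.01,0,1],[0,0,-0.0197,0.059,-0.001,0,1],[0,0,-0.0197,0.059,0.005,0,1],[0,0,-0.0198,0.058,0.013,0,1],[0,0,-0.0197,0.056,0.019,0,1],[0,0,-0.0197,0.053,0.027,0,1],[0,0,-0.0169,0.055,-0.004,0,1]]
[[0,0,-0.0169,0.055,0.002,0,1],[0,0,-0.017,0.055,0.009,0,1],[0,0,-0.0169,0.054,0.013,0,1],[0,0,-0.0169,0.052,0.02,0,1],[0,0,-0.0169,0.049,0.025,0,1],[0,0,-0.0169,0.047,0.03,0,1],[0,0,-0.017,0.043,0.034,0,1],[0,0,-0.0169,0.039,0.039,0,1]]
[[0,0,-0.0169,0.035,0.044,0,1],[0,0,-0.0169,0.03,0.046,0,1],[0,0,-0.012,0.055,0.017,0.007,1],[0,0,-0.012,0.053,0.021,0.007,1],[0,0,-0.0121,0.052,0.025,0.007,1],[0,0,-0.012,0.049,0.029,0.007,1],[0,0,-0.012,0.048,0.032,0.007,1],[0,0,-0.012,0.044,0.036,0.007,1]]
[[0,0,-0.012,0.042,0.039,0.007,1],[0,0,-0.012,0.039,0.042,0.007,1]]
26 end [466.37 256.61 179.76] 164.58811493945362
```

>>> drive_tool --pt "0 0 -0.02 0.057 -0.016 0 1" --pt "0 0 -0.02 0.058 -0.01 0 1" --pt "0 0 -0.02 0.059 -0.001 0 1" --pt "0 0 -0.02 0.059 0.005 0 1" --pt "0 0 -0.02 0.058 0.013 0 1" --pt "0 0 -0.02 0.056 0.019 0 1" --pt "0 0 -0.02 0.053 0.027 0 1" --pt "0 0 -0.017 0.055 -0.004 0 1"

```text
clock: 0.9
tcp_pos: [437.8, -439.5, 221.4]
ee_rot: [[0.339, 0.941, 0.0], [0.941, -0.339, 0.001], [0.001, -0.0, -1.0]]
wrist_force: [-0.0, 0.7, 0.5]
finger_gap: 1.002
finger_force: 0.0
```

>>> drive_tool --pt "0 0 -0.017 0.055 0.002 0 1" --pt "0 0 -0.017 0.055 0.009 0 1" --pt "0 0 -0.017 0.054 0.013 0 1" --pt "0 0 -0.017 0.052 0.02 0 1" --pt "0 0 -0.017 0.049 0.025 0 1" --pt "0 0 -0.017 0.047 0.03 0 1" --pt "0 0 -0.017 0.043 0.034 0 1" --pt "0 0 -0.017 0.039 0.039 0 1"

```text
clock: 1.7
tcp_pos: [561.6, -132.1, 222.4]
ee_rot: [[-0.485, 0.875, -0.0], [0.875, 0.485, -0.0], [0.0, -0.0, -1.0]]
wrist_force: [0.8, -0.3, -0.7]
finger_gap: 1.001
finger_force: 0.0
```

Run:
```python
from h import *
s=monitor.read_state();print(s["clock"],s["joint_positions"],s["ee_rot"])
plan([(466.5,256.7,180,164.6)])
```

```text
1.7 [ 0.63  0.23 -0.56  1.62  0.13  1.32  0.56] [[-0.48  0.87 -0.  ]
 [ 0.87  0.48 -0.  ]
 [ 0.   -0.   -1.  ]]
from [ 561.64 -132.1   222.37] 119.00393728316733
[[0,0,-0.0141,0.057,0.016,0.006,1],[0,0,-0.014,0.056,0.02,0.007,1],[0,0,-0.0141,0.053,0.026,0.006,1],[0,0,-0.0141,0.052,0.03,0.006,1],[0,0,-0.0141,0.048,0.034,0.006,1],[0,0,-0.014,0.045,0.039,0.007,1],[0,0,-0.0141,0.041,0.042,0.006,1],[0,0,-0.0141,0.038,0.046,0.006,1]]
[[0,0,-0.0141,0.033,0.049,0.006,1]]
9 end [466.66 256.61 180.37] 164.61593728316728
```

>>> drive_tool --pt "0 0 -0.014 0.057 0.016 0.006 1" --pt "0 0 -0.014 0.056 0.02 0.007 1" --pt "0 0 -0.014 0.053 0.026 0.006 1" --pt "0 0 -0.014 0.052 0.03 0.006 1" --pt "0 0 -0.014 0.048 0.034 0.006 1" --pt "0 0 -0.014 0.045 0.039 0.007 1" --pt "0 0 -0.014 0.041 0.042 0.006 1" --pt "0 0 -0.014 0.038 0.046 0.006 1"

```text
clock: 2.5
tcp_pos: [478.1, 213.7, 184.8]
ee_rot: [[-0.935, 0.354, 0.0], [0.354, 0.935, -0.0], [-0.0, -0.0, -1.0]]
wrist_force: [0.1, 1.5, 1.0]
finger_gap: 0.998
finger_force: 0.0
```

>>> drive_tool --pt "0 0 0 0 0 0 1" --pt "0 0 0 0 0 0 1"

```text
clock: 2.7
tcp_pos: [478.2, 213.2, 184.8]
ee_rot: [[-0.935, 0.355, -0.001], [0.355, 0.935, -0.0], [0.001, -0.0, -1.0]]
wrist_force: [0.8, -0.7, 0.1]
finger_gap: 1.002
finger_force: 0.0
```

Run:
```python
from h import *
s=monitor.read_state();print(s["clock"],s["joint_positions"],s["wrist_force"])
plan([(466.7,256.7,120,164.6),(466.7,256.7,44,164.6)],step=30)
```

```text
2.7 [ 0.29  0.19 -0.87  1.79  0.16  1.24  0.58] [ 0.76 -0.71  0.09]
from [478.22 213.24 184.76] 159.2029758029983
[[0,0,-0.005,0.012,0.016,0.029,1],[0,0,-0.005,0.011,0.017,0.029,1],[0,0,-0.005,0.01,0.017,0.028,1],[0,0,0,0,0,0.034,1],[0,0,0,0,0,0.034,1],[0,0,0,0,0,0.034,1]]
6 end [467.02 256.79  43.76] 164.60297580299834
```

>>> drive_tool --pt "0 0 -0.005 0.012 0.016 0.029 1" --pt "0 0 -0.005 0.011 0.017 0.029 1" --pt "0 0 -0.005 0.01 0.017 0.028 1" --pt "0 0 0 0 0 0.034 1" --pt "0 0 0 0 0 0.034 1" --pt "0 0 0 0 0 0.033 1" --pt "0 0 0 0 0 0 1"

```text
clock: 3.4
tcp_pos: [467.5, 253.8, 42.6]
ee_rot: [[-0.963, 0.27, -0.003], [0.27, 0.963, -0.001], [0.003, -0.002, -1.0]]
wrist_force: [0.1, -0.4, 0.5]
finger_gap: 0.996
finger_force: 0.0
```

Run:
```python
from h import *
s=monitor.read_state();print(s["clock"],s["tcp_pos"],yaw(s["ee_rot"]),s["wrist_force"])
t=capture("top");s=capture("scene")
def c(i,u,v):return cv2.resize(i[v:v+75,u:u+100],None,fx=4,fy=4,interpolation=cv2.INTER_CUBIC)
cv2.imwrite("pics/crop1.png",np.hstack([c(t,165,227),c(s,340,180)]))
```

```text
3.4 [467.48 253.82  42.61] 164.319191630779 [ 0.08 -0.41  0.55]
```

View pics/crop1.png

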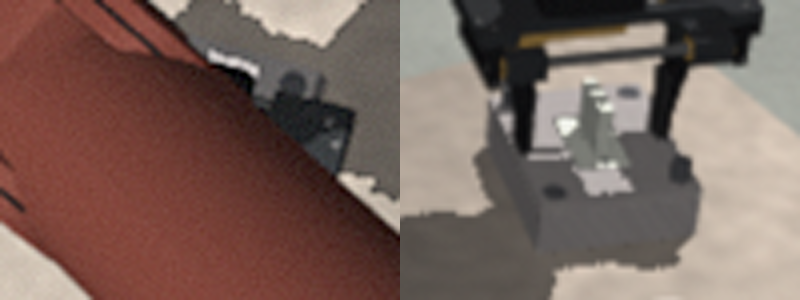

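The fingers straddle the web, seen at about (600,125) in the crop, with the pins clear. I'll correct by 2.9 mm and close.

>>> drive_tool --pt "0 0 0 0.002 0.004 -0.002 1" --pt "0 0 0 0 0 0 0" --pt "0 0 0 0 0 0 -0.5" --pt "0 0 0 0 0 0 -1" --pt "0 0 0 0 0 0 -1" --pt "0 0 0 0 0 0 -1" --pt "0 0 0 0 0 0 -1" --pt "0 0 0 0 0 0 -1" --force 25

```text
clock: 4.3
tcp_pos: [467.1, 259.3, 46.3]
ee_rot: [[-0.964, 0.268, -0.0], [0.268, 0.964, 0.0], [0.0, 0.0, -1.0]]
wrist_force: [-0.6, -0.4, 0.2]
finger_gap: 0.447
finger_force: 0.0
```

>>> drive_tool --pt "0 0 0 0 -0.0035 0.001 -1" --pt "0 0 0 0 0 0 -1" --pt "0 0 0 0 0 0 -1" --pt "0 0 0 0 0 0 -1" --pt "0 0 0 0 0 0 -1" --pt "0 0 0 0 0 0 -1" --pt "0 0 0 0 0 0 -1" --pt "0 0 0 0 0 0 -1"

```text
clock: 5.1
tcp_pos: [466.4, 256.8, 45.6]
ee_rot: [[-0.964, 0.268, -0.0], [0.268, 0.964, -0.0], [0.0, -0.0, -1.0]]
wrist_force: [0.1, -0.4, 0.3]
finger_gap: 0.115
finger_force: 25.0
```

Gripped (gap about 10 mm, 25 N). Lifting.

>>> drive_tool --pt "0 0 0 0 0 -0.005 -1" --pt "0 0 0 0 0 -0.01 -1" --pt "0 0 0 0 0 -0.02 -1" --pt "0 0 0 0 0 -0.035 -1" --pt "0 0 0 0 0 -0.04 -1" --pt "0 0 0 0 0 -0.04 -1" --pt "0 0 0 0 0 -0.03 -1" --pt "0 0 0 0 0 0 -1"

```text
clock: 5.9
tcp_pos: [467.9, 258.1, 184.9]
ee_rot: [[-0.964, 0.267, 0.006], [0.267, 0.964, 0.002], [-0.005, 0.003, -1.0]]
wrist_force: [1.6, -0.3, -0.8]
finger_gap: 0.113
finger_force: 25.0
```

Run:
```python
from h import *
s=monitor.read_state();print(s["clock"],s["joint_positions"],s["wrist_force"],s["finger_gap"])
plan([(555,0,180,125),(493,-288,130,95.3)],step=35,jaw=-1)
t=capture("top");s=capture("scene")
cv2.imwrite("pics/lift.png",np.hstack([cv2.resize(s[130:280,300:500],None,fx=2,fy=2),t[150:450,100:400]]))
```

```text
5.9 [ 0.23  0.22 -0.92  1.77  0.19  1.24  0.56] [ 1.57 -0.3  -0.78] 0.11312007958895827
from [467.86 258.06 184.92] 164.49078999135514
[[0,0,0.0137,-0.025,-0.038,0.001,-1],[0,0,0.0137,-0.029,-0.035,0.001,-1],[0,0,0.0137,-0.032,-0.032,0,-1],[0,0,0.0137,-0.034,-0.03,0.001,-1],[0,0,0.0138,-0.037,-0.027,0.001,-1],[0,0,0.0137,-0.038,-0.023,0.001,-1],[0,0,0.0137,-0.041,-0.02,0.001,-1],[0,0,0.0137,-0.043,-0.017,0.001,-1]]
[[0,0,0.0092,-0.029,-0.032,0.007,-1],[0,0,0.0091,-0.032,-0.03,0.007,-1],[0,0,0.0092,-0.033,-0.029,0.008,-1],[0,0,0.0092,-0.035,-0.026,0.007,-1],[0,0,0.0091,-0.036,-0.024,0.008,-1],[0,0,0.0092,-0.037,-0.023,0.007,-1],[0,0,0.0092,-0.039,-0.02,0.007,-1],[0,0,0.0091,-0.04,-0.017,0.008,-1]]
[[0,0,0.0092,-0.041,-0.016,0.007,-1]]
17 end [ 492.97 -288.15  130.17] 95.29878999135525
```

View pics/lift.png

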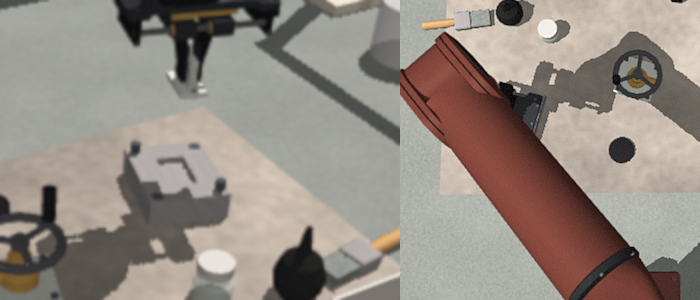

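The casting hangs in the fingers at (187,80) in the left half, and the die cavity at (180,165) is empty. Moving to the tray.

>>> drive_tool --pt "0 0 0.0137 -0.025 -0.038 0.001 -1" --pt "0 0 0.0137 -0.029 -0.035 0.001 -1" --pt "0 0 0.0137 -0.032 -0.032 0 -1" --pt "0 0 0.0137 -0.034 -0.03 0.001 -1" --pt "0 0 0.0137 -0.037 -0.027 0.001 -1" --pt "0 0 0.0137 -0.038 -0.023 0.001 -1" --pt "0 0 0.0137 -0.041 -0.02 0.001 -1" --pt "0 0 0.0137 -0.043 -0.017 0.001 -1"

```text
clock: 6.8
tcp_pos: [553.2, -2.9, 174.2]
ee_rot: [[-0.571, 0.821, -0.002], [0.821, 0.571, 0.0], [0.001, -0.002, -1.0]]
wrist_force: [0.5, 0.1, -0.1]
finger_gap: 0.112
finger_force: 25.0
```

>>> drive_tool --pt "0 0 0.0092 -0.029 -0.032 0.007 -1" --pt "0 0 0.0092 -0.032 -0.03 0.007 -1" --pt "0 0 0.0092 -0.033 -0.029 0.008 -1" --pt "0 0 0.0092 -0.035 -0.026 0.007 -1" --pt "0 0 0.0092 -0.036 -0.024 0.008 -1" --pt "0 0 0.0092 -0.037 -0.023 0.007 -1" --pt "0 0 0.0092 -0.039 -0.02 0.007 -1" --pt "0 0 0.0092 -0.04 -0.017 0.008 -1"

```text
clock: 7.6
tcp_pos: [497.6, -258.4, 129.9]
ee_rot: [[-0.146, 0.989, -0.001], [0.989, 0.146, 0.001], [0.001, -0.001, -1.0]]
wrist_force: [0.7, -0.4, -0.2]
finger_gap: 0.11
finger_force: 25.0
```

>>> drive_tool --pt "0 0 0.0092 -0.04 -0.016 0.007 -1" --pt "0 0 0 0 0 0 -1" --pt "0 0 0 0 0 0 -1" --pt "0 0 0 0 0 0 -1" --pt "0 0 0 0 0 0 -1"

```text
clock: 8.1
tcp_pos: [491.9, -287.6, 125.9]
ee_rot: [[-0.093, 0.996, 0.0], [0.996, 0.093, 0.0], [0.0, 0.0, -1.0]]
wrist_force: [-0.2, 0.1, -0.5]
finger_gap: 0.112
finger_force: 25.0
```

Run:
```python
from h import *
s=monitor.read_state();print(s["clock"],s["joint_positions"],s["wrist_force"],s["finger_gap"])
plan([(493,-288,40,95.3),(493,-288,22,95.3)],step=25,jaw=-1)
```

```text
8.1 [ 0.81  0.27 -0.42  1.77  0.12  1.13  0.45] [-0.21  0.09 -0.5 ] 0.11189200515488686
from [ 491.87 -287.62  125.92] 95.31472442566974
[[0,0,0,0,0,0.029,-1],[0,0,0,0,0.001,0.028,-1],[0,0,0,0,0,0.029,-1],[0,0,0,-0.001,0,0.029,-1],[0,0,0,0,0,0.024,-1]]
5 end [ 492.69 -288.3    21.67] 95.31472442566974
```

>>> drive_tool --pt "0 0 0 0 0 0.03 -1" --pt "0 0 0 0 0.001 0.03 -1" --pt "0 0 0 0 0 0.03 -1" --pt "0 0 0 0 0 0.03 -1" --pt "0 0 0 0 0 0.017 -1" --pt "0 0 0 0 0 0 -1" --pt "0 0 0 0 0 0 -1" --pt "0 0 0 0 0 0 -1"

```text
clock: 8.9
tcp_pos: [493.0, -288.8, 24.4]
ee_rot: [[-0.091, 0.996, 0.002], [0.996, 0.091, -0.001], [-0.001, 0.002, -1.0]]
wrist_force: [-0.9, -0.7, -1.1]
finger_gap: 0.112
finger_force: 25.0
```

>>> drive_tool --pt "0 0 0 0 0 0.003 -1" --pt "0 0 0 0 0 0.002 -1" --pt "0 0 0 0 0 0.001 -1" --pt "0 0 0 0 0 0 -1" --pt "0 0 0 0 0 0 -1" --pt "0 0 0 0 0 0 -1"

```text
clock: 9.5
tcp_pos: [492.1, -288.6, 18.6]
ee_rot: [[-0.091, 0.996, 0.0], [0.996, 0.091, -0.0], [-0.0, 0.0, -1.0]]
wrist_force: [-0.2, -1.2, -0.4]
finger_gap: 0.115
finger_force: 25.0
```

>>> drive_tool --pt "0 0 0 0 0 0.001 -1" --pt "0 0 0 0 0 0 -1" --pt "0 0 0 0 0 0 -1" --pt "0 0 0 0 0 0 -1"

```text
clock: 9.9
tcp_pos: [492.1, -288.6, 17.8]
ee_rot: [[-0.091, 0.996, 0.0], [0.996, 0.091, 0.0], [0.0, 0.0, -1.0]]
wrist_force: [0.3, 0.0, -1.4]
finger_gap: 0.114
finger_force: 25.0
```

>>> drive_tool --pt "0 0 0 0 0 0.001 -1" --pt "0 0 0 0 0 0 -1" --pt "0 0 0 0 0 0 -1" --pt "0 0 0 0 0 0 -1"

```text
clock: 10.3
tcp_pos: [492.2, -288.6, 17.6]
ee_rot: [[-0.091, 0.996, 0.0], [0.996, 0.091, -0.0], [-0.0, 0.0, -1.0]]
wrist_force: [-2.3, 1.6, 5.9]
finger_gap: 0.11
finger_force: 25.0
```

Contact with the tray floor, 5.9 N. Releasing.

>>> drive_tool --pt "0 0 0 0 0 0 -0.6" --pt "0 0 0 0 0 0 -0.4" --pt "0 0 0 0 0 0 -0.2" --pt "0 0 0 0 0 0 -0.2" --pt "0 0 0 0 0 0 -0.2" --pt "0 0 0 0 0 0 -0.2" --pt "0 0 0 0 0 -0.01 -0.2" --pt "0 0 0 0 0 -0.02 -0.2"

```text
clock: 11.1
tcp_pos: [491.4, -288.2, 39.5]
ee_rot: [[-0.091, 0.996, -0.002], [0.996, 0.091, 0.001], [0.001, -0.002, -1.0]]
wrist_force: [0.6, 0.8, 0.4]
finger_gap: 0.398
finger_force: 0.0
```

>>> drive_tool --pt "0 0 0 0 0 -0.04 -0.2" --pt "0 0 0 0 0 -0.05 -0.2" --pt "0 0 0 0 0 -0.06 -0.2" --pt "0 0 0 0 0 -0.05 -0.2" --pt "0 0 0 0 0 0 -0.2" --pt "0 0 0 0 0 0 -0.2" --pt "0 0 0 0 0 0 -0.2"

```text
clock: 11.8
tcp_pos: [491.5, -288.4, 189.1]
ee_rot: [[-0.091, 0.996, -0.001], [0.996, 0.091, 0.0], [0.0, -0.001, -1.0]]
wrist_force: [-0.3, -0.7, -0.8]
finger_gap: 0.395
finger_force: 0.0
```

Run:
```python
from h import *
s=monitor.read_state();print(s["clock"],s["joint_positions"],s["finger_gap"])
s=capture("scene");t=capture("top")
cv2.imwrite("pics/placed.png",np.hstack([cv2.resize(s[230:330,150:350],None,fx=2,fy=2),cv2.resize(t[175:275,290:490],None,fx=2,fy=2)]))
cv2.imwrite("pics/full_t.png",t);cv2.imwrite("pics/full_s.png",s)
```

```text
11.8 [ 0.82  0.22 -0.42  1.69  0.1   1.25  0.47] 0.39511600077933606
```

View pics/placed.png

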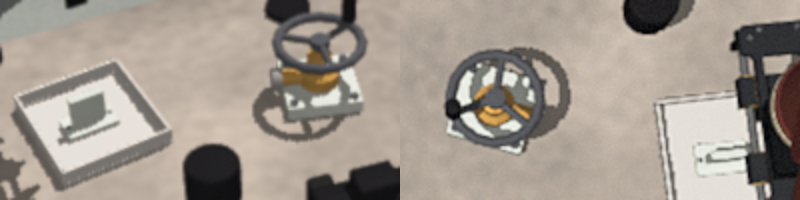

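The casting stands flange down in the tray, at (90,110) in the left half. Next, the knob.

Run:
```python
from h import *
plan([(535,23,175,90)],step=40,jaw=0)
```

```text
from [ 491.38 -288.26  188.45] 95.21784812690622
[[0,0,0.0018,0.051,0.012,0.002,0],[0,0,0.0018,0.051,0.011,0.002,0],[0,0,0.0018,0.051,0.011,0.003,0],[0,0,0.0018,0.052,0.01,0.002,0],[0,0,0.0019,0.051,0.01,0.002,0],[0,0,0.0018,0.052,0.009,0.002,0],[0,0,0.0018,0.052,0.008,0.003,0],[0,0,0.0018,0.051,0.008,0.002,0]]
8 end [534.77  22.73 174.95] 89.99784812690625
```

>>> drive_tool --pt "0 0 0.0018 0.051 0.012 0.002 0" --pt "0 0 0.0018 0.051 0.011 0.002 0" --pt "0 0 0.0018 0.051 0.011 0.003 0" --pt "0 0 0.0018 0.052 0.01 0.002 0" --pt "0 0 0.0018 0.051 0.01 0.002 0" --pt "0 0 0.0018 0.052 0.009 0.002 0" --pt "0 0 0.0018 0.052 0.008 0.003 0" --pt "0 0 0.0018 0.051 0.008 0.002 0"

```text
clock: 12.7
tcp_pos: [534.7, 24.0, 175.1]
ee_rot: [[-0.0, 1.0, -0.002], [1.0, 0.0, 0.0], [0.0, -0.002, -1.0]]
wrist_force: [-0.1, -0.4, 0.4]
finger_gap: 0.502
finger_force: 0.0
```

>>> drive_tool --pt "0 0 0 0 0 0 0" --pt "0 0 0 0 0 0 0" --pt "0 0 0 0 0 0 0" --pt "0 0 0 0 0 0 0"

```text
clock: 13.1
tcp_pos: [535.2, 20.8, 175.7]
ee_rot: [[0.002, 1.0, -0.001], [1.0, -0.002, -0.0], [-0.0, -0.001, -1.0]]
wrist_force: [0.2, -0.4, -0.0]
finger_gap: 0.501
finger_force: 0.0
```

Run:
```python
from h import *
s=monitor.read_state();print(s["clock"],s["joint_positions"],s["finger_gap"])
plan([(535,23,90,90)],step=30,jaw=0)
s=capture("scene")
cv2.imwrite("pics/knob.png",cv2.resize(s[130:330,200:460],None,fx=3,fy=3))
```

```text
13.1 [ 0.45  0.19 -0.63  1.78  0.12  1.21 -0.22] 0.5009337012844559
from [535.23  20.81 175.72] 89.90345454325899
[[0,0,-0.0001,0.001,0,0.038,0],[0,0,-0.0001,0.001,0,0.038,0],[0,0,-0.0001,0.001,0,0.038,0]]
3 end [535.23  23.06  90.22] 90.01145454325899
```

View pics/knob.png

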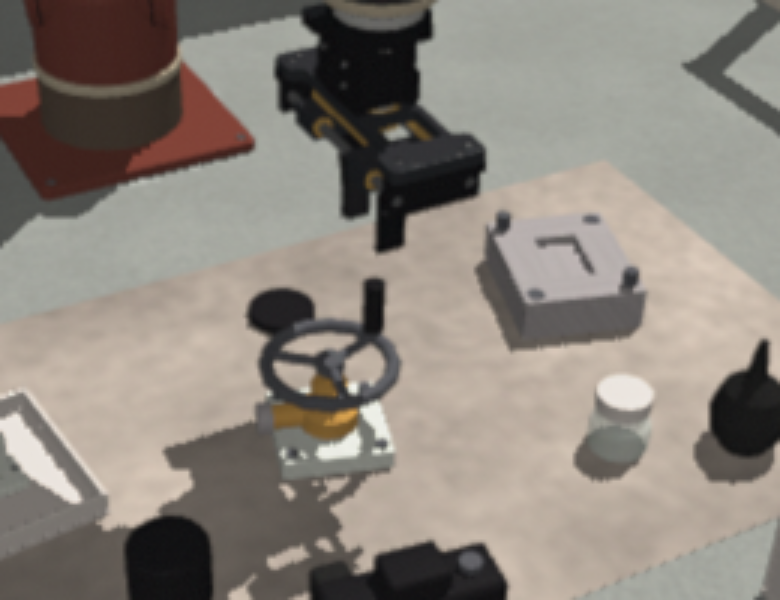

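The fingers, with their mid-point near (372,228), hang above the knob at (373,285). Descending and gripping.

>>> drive_tool --pt "0 0 0 0.003 0 0.03 0" --pt "0 0 0 0 0 0.03 0" --pt "0 0 0 0 0 0.03 0" --pt "0 0 0 0 0 0.023 0" --pt "0 0 0 0 0 0 0" --pt "0 0 0 0 0 0 -0.2" --pt "0 0 0 0 0 0 -0.4" --pt "0 0 0 0 0 0 -0.7" --force 30

```text
clock: 13.95
tcp_pos: [536.1, 24.5, 92.4]
ee_rot: [[-0.0, 1.0, 0.002], [1.0, 0.0, -0.0], [-0.0, 0.002, -1.0]]
wrist_force: [0.2, -0.4, -0.1]
finger_gap: 0.312
finger_force: 0.0
```

>>> drive_tool --pt "0 0 0 0 0 0 -1" --pt "0 0 0 0 0 0 -1" --pt "0 0 0 0 0 0 -1" --pt "0 0 0 0 0 0 -1" --pt "0 0 0 0 0 0 -1" --pt "0 0 0 0 0 0 -1"

```text
clock: 14.55
tcp_pos: [535.9, 24.6, 92.0]
ee_rot: [[-0.0, 1.0, 0.001], [1.0, 0.0, -0.0], [-0.0, 0.001, -1.0]]
wrist_force: [0.0, -0.3, 5.2]
finger_gap: 0.197
finger_force: 30.0
```

```bash
cat >> h.py <<'E'
def arc(a0,da,n,c=(553,-24.5),r=50,start=None,dec=3):
    s=monitor.read_state()
    p=s["tcp_pos"][:2].copy() if start is None else np.array(start,float)
    out=[]
    for k in range(1,n+1):
        a=np.radians(a0+da*k);t=np.array(c)+r*np.array([np.cos(a),np.sin(a)])
        d=np.round((t-p)/750,dec)+0.;p=p+d*750;out.append([0,0,0,float(d[1]),float(d[0]),0,-1])
    for i in range(0,n,8):print(str(out[i:i+8]).replace("0.0,","0,").replace(" ",""))
    print("end",p)
E
python3 - <<'E'
from h import *
arc(109.5,-15,8)
E
```

```text
[[0,0,0,0.001,0.018,0,-1],[0,0,0,-0.001,0.017,0,-1],[0,0,0,-0.005,0.016,0,-1],[0,0,0,-0.01,0.015,0,-1],[0,0,0,-0.013,0.012,0,-1],[0,0,0,-0.015,0.008,0,-1],[0,0,0,-0.017,0.003,0,-1],[0,0,0,-0.018,-0.001,0,-1]]
end [601.93 -33.91]
```

>>> drive_tool --pt "0 0 0 0.001 0.018 0 -1" --pt "0 0 0 -0.001 0.017 0 -1" --pt "0 0 0 0 0 0 -1" --pt "0 0 0 0 0 0 -1"

```text
clock: 14.95
tcp_pos: [563.0, 26.7, 92.1]
ee_rot: [[-0.002, 1.0, 0.003], [1.0, 0.002, 0.002], [0.002, 0.003, -1.0]]
wrist_force: [2.4, 4.6, 2.9]
finger_gap: 0.193
finger_force: 30.0
```

>>> drive_tool --pt "0 0 0 -0.005 0.016 0 -1" --pt "0 0 0 -0.01 0.015 0 -1" --pt "0 0 0 -0.013 0.012 0 -1" --pt "0 0 0 0 0 0 -1" --pt "0 0 0 0 0 0 -1"

```text
clock: 15.45
tcp_pos: [596.0, 3.7, 92.1]
ee_rot: [[-0.0, 1.0, 0.004], [1.0, 0.0, 0.001], [0.001, 0.004, -1.0]]
wrist_force: [5.9, 2.0, 3.0]
finger_gap: 0.198
finger_force: 30.0
```

>>> drive_tool --pt "0 0 0 -0.015 0.008 0 -1" --pt "0 0 0 -0.017 0.003 0 -1" --pt "0 0 0 -0.018 -0.001 0 -1" --pt "0 0 0 0 0 0 -1" --pt "0 0 0 0 0 0 -1"

```text
clock: 15.95
tcp_pos: [601.6, -35.8, 92.0]
ee_rot: [[0.001, 1.0, 0.0], [1.0, -0.001, -0.001], [-0.001, 0.0, -1.0]]
wrist_force: [-2.6, -1.7, 8.3]
finger_gap: 0.195
finger_force: 30.0
```

The knob follows. The stop may come any time after 144°, so I'll lower the grip force, so that it yields there, and go on in short steps.

Run:
```python
from h import *
arc(-10.5,-5,40,start=(601.93,-33.91),dec=4)
```

```text
[[0,0,0,-0.0053,-0.001,0,-1],[0,0,0,-0.0055,-0.0018,0,-1],[0,0,0,-0.0054,-0.0023,0,-1],[0,0,0,-0.0051,-0.0027,0,-1],[0,0,0,-0.0049,-0.0032,0,-1],[0,0,0,-0.0045,-0.0035,0,-1],[0,0,0,-0.0043,-0.004,0,-1],[0,0,0,-0.0039,-0.0043,0,-1]]
[[0,0,0,-0.0035,-0.0047,0,-1],[0,0,0,-0.0031,-0.0049,0,-1],[0,0,0,-0.0026,-0.0052,0,-1],[0,0,0,-0.0022,-0.0054,0,-1],[0,0,0,-0.0017,-0.0055,0,-1],[0,0,0,-0.0012,-0.0057,0,-1],[0,0,0,-0.0007,-0.0058,0,-1],[0,0,0,-0.0002,-0.0058,0,-1]]
[[0,0,0,0.0003,-0.0058,0,-1],[0,0,0,0.0008,-0.0058,0,-1],[0,0,0,0.0013,-0.0057,0,-1],[0,0,0,0.0018,-0.0055,0,-1],[0,0,0,0.0023,-0.0053,0,-1],[0,0,0,0.0027,-0.0052,0,-1],[0,0,0,0.0032,-0.0049,0,-1],[0,0,0,0.0036,-0.0045,0,-1]]
[[0,0,0,0.0039,-0.0043,0,-1],[0,0,0,0.0043,-0.0039,0,-1],[0,0,0,0.0047,-0.0035,0,-1],[0,0,0,0.0049,-0.0031,0,-1],[0,0,0,0.0052,-0.0026,0,-1],[0,0,0,0.0054,-0.0022,0,-1],[0,0,0,0.0056,-0.0017,0,-1],[0,0,0,0.0056,-0.0012,0,-1]]
[[0,0,0,0.0058,-0.0007,0,-1],[0,0,0,0.0058,-0.0002,0,-1],[0,0,0,0.0058,0.0003,0,-1],[0,0,0,0.0058,0.0008,0,-1],[0,0,0,0.0057,0.0013,0,-1],[0,0,0,0.0055,0.0018,0,-1],[0,0,0,0.0053,0.0023,0,-1],[0,0,0,0.0052,0.0027,0,-1]]
end [509.91   0.89]
```

Four rows of 5° are still free (to 140°).

>>> drive_tool --pt "0 0 0 -0.0053 -0.001 0 -1" --pt "0 0 0 -0.0055 -0.0018 0 -1" --pt "0 0 0 -0.0054 -0.0023 0 -1" --pt "0 0 0 -0.0051 -0.0027 0 -1" --pt "0 0 0 0 0 0 -1" --pt "0 0 0 0 0 0 -1" --force 10

```text
clock: 16.55
tcp_pos: [594.9, -50.3, 91.8]
ee_rot: [[-0.0, 1.0, -0.001], [1.0, 0.0, -0.0], [-0.0, -0.001, -1.0]]
wrist_force: [-5.0, 1.2, 10.1]
finger_gap: 0.199
finger_force: 10.0
```

>>> drive_tool --pt "0 0 0 -0.0049 -0.0032 0 -1" --pt "0 0 0 -0.0045 -0.0035 0 -1" --pt "0 0 0 0 0 0 -1" --pt "0 0 0 0 0 0 -1"

```text
clock: 16.95
tcp_pos: [589.8, -56.7, 91.8]
ee_rot: [[-0.0, 1.0, -0.001], [1.0, 0.0, 0.0], [0.0, -0.001, -1.0]]
wrist_force: [-5.7, 4.3, 11.2]
finger_gap: 0.204
finger_force: 10.0
```

>>> drive_tool --pt "0 0 0 -0.0033 -0.004 -0.001 -1" --pt "0 0 0 -0.0039 -0.0043 0 -1" --pt "0 0 0 -0.0035 -0.0047 0 -1" --pt "0 0 0 0 0 0 -1" --pt "0 0 0 0 0 0 -1"

```text
clock: 17.45
tcp_pos: [579.7, -65.0, 91.9]
ee_rot: [[-0.0, 1.0, -0.002], [1.0, 0.0, 0.0], [0.0, -0.002, -1.0]]
wrist_force: [-4.9, 4.4, 6.4]
finger_gap: 0.201
finger_force: 10.0
```

>>> drive_tool --pt "0 0 0 -0.0023 -0.0053 0 -1" --pt "0 0 0 -0.0026 -0.0052 0 -1" --pt "0 0 0 -0.0022 -0.0054 0 -1" --pt "0 0 0 0 0 0 -1" --pt "0 0 0 0 0 0 -1"

```text
clock: 17.95
tcp_pos: [567.9, -70.3, 92.0]
ee_rot: [[-0.0, 1.0, -0.001], [1.0, 0.0, 0.0], [0.0, -0.001, -1.0]]
wrist_force: [-2.5, 4.4, 4.3]
finger_gap: 0.198
finger_force: 10.0
```

>>> drive_tool --pt "0 0 0 -0.0015 -0.0055 0 -1" --pt "0 0 0 -0.001 -0.0057 0 -1" --pt "0 0 0 -0.0005 -0.0058 0 -1" --pt "0 0 0 0 0 0 -1" --pt "0 0 0 0 0 0 -1"

```text
clock: 18.45
tcp_pos: [555.3, -72.4, 92.0]
ee_rot: [[-0.001, 1.0, -0.001], [1.0, 0.001, 0.0], [0.0, -0.001, -1.0]]
wrist_force: [-1.6, 5.5, 3.6]
finger_gap: 0.2
finger_force: 10.0
```

>>> drive_tool --pt "0 0 0 0 -0.0058 0 -1" --pt "0 0 0 0.0005 -0.0058 0 -1" --pt "0 0 0 0.001 -0.0058 0 -1" --pt "0 0 0 0 0 0 -1" --pt "0 0 0 0 0 0 -1"

```text
clock: 18.95
tcp_pos: [542.5, -71.2, 92.0]
ee_rot: [[-0.001, 1.0, -0.0], [1.0, 0.001, 0.0], [0.0, -0.0, -1.0]]
wrist_force: [-1.1, 4.1, 2.5]
finger_gap: 0.2
finger_force: 10.0
```

>>> drive_tool --pt "0 0 0 0.0014 -0.0057 0 -1" --pt "0 0 0 0.0019 -0.0055 0 -1" --pt "0 0 0 0.0023 -0.0053 0 -1" --pt "0 0 0 0 0 0 -1" --pt "0 0 0 0 0 0 -1"

```text
clock: 19.45
tcp_pos: [530.4, -66.9, 92.0]
ee_rot: [[-0.001, 1.0, 0.0], [1.0, 0.001, 0.001], [0.001, 0.0, -1.0]]
wrist_force: [1.3, 5.5, 0.8]
finger_gap: 0.2
finger_force: 10.0
```

>>> drive_tool --pt "0 0 0 0.0031 -0.0052 0 -1" --pt "0 0 0 0.0032 -0.0049 0 -1" --pt "0 0 0 0.0036 -0.0045 0 -1" --pt "0 0 0 0 0 0 -1" --pt "0 0 0 0 0 0 -1"

```text
clock: 19.95
tcp_pos: [519.9, -59.5, 92.0]
ee_rot: [[-0.001, 1.0, 0.001], [1.0, 0.001, 0.0], [0.0, 0.001, -1.0]]
wrist_force: [3.7, 5.3, -1.2]
finger_gap: 0.2
finger_force: 10.0
```

>>> drive_tool --pt "0 0 0 0.0044 -0.0036 0 -1" --pt "0 0 0 0.0043 -0.0039 0 -1" --pt "0 0 0 0.0047 -0.0035 0 -1" --pt "0 0 0 0 0 0 -1" --pt "0 0 0 0 0 0 -1"

```text
clock: 20.45
tcp_pos: [511.5, -49.8, 92.0]
ee_rot: [[-0.0, 1.0, 0.001], [1.0, 0.0, 0.0], [0.0, 0.001, -1.0]]
wrist_force: [3.0, 4.3, -1.2]
finger_gap: 0.204
finger_force: 10.0
```

>>> drive_tool --pt "0 0 0 0.0049 -0.0029 0 -1" --pt "0 0 0 0.0052 -0.0025 0 -1" --pt "0 0 0 0.0054 -0.002 0 -1" --pt "0 0 0 0 0 0 -1" --pt "0 0 0 0 0 0 -1"

```text
clock: 20.95
tcp_pos: [506.0, -38.4, 92.0]
ee_rot: [[-0.0, 1.0, 0.0], [1.0, 0.0, -0.0], [-0.0, 0.0, -1.0]]
wrist_force: [3.9, 1.6, -2.4]
finger_gap: 0.204
finger_force: 10.0
```

>>> drive_tool --pt "0 0 0 0.0056 -0.0015 0 -1" --pt "0 0 0 0.0056 -0.001 0 -1" --pt "0 0 0 0.0058 -0.0006 0 -1" --pt "0 0 0 0 0 0 -1" --pt "0 0 0 0 0 0 -1"

```text
clock: 21.45
tcp_pos: [503.4, -24.6, 92.0]
ee_rot: [[-0.001, 1.0, -0.0], [1.0, 0.001, 0.001], [0.001, -0.0, -1.0]]
wrist_force: [2.4, 1.4, -0.5]
finger_gap: 0.199
finger_force: 10.0
```

>>> drive_tool --pt "0 0 0 0.0058 -0.0002 0 -1" --pt "0 0 0 0.0058 0.0003 0 -1" --pt "0 0 0 0.0058 0.0008 0 -1" --pt "0 0 0 0 0 0 -1" --pt "0 0 0 0 0 0 -1"

```text
clock: 21.95
tcp_pos: [504.5, -11.5, 92.1]
ee_rot: [[-0.001, 1.0, 0.0], [1.0, 0.001, 0.001], [0.001, 0.0, -1.0]]
wrist_force: [4.2, 0.8, -3.1]
finger_gap: 0.205
finger_force: 10.0
```

>>> drive_tool --pt "0 0 0 0.0057 0.0013 0 -1" --pt "0 0 0 0.0055 0.0018 0 -1" --pt "0 0 0 0.0053 0.0023 0 -1" --pt "0 0 0 0 0 0 -1" --pt "0 0 0 0 0 0 -1"

```text
clock: 22.45
tcp_pos: [508.8, 0.7, 92.1]
ee_rot: [[-0.001, 1.0, 0.001], [1.0, 0.001, 0.0], [0.0, 0.001, -1.0]]
wrist_force: [4.9, -1.3, -4.1]
finger_gap: 0.202
finger_force: 10.0
```

Run:
```python
from h import *
from scipy.optimize import least_squares
P=np.array([(589.8,-56.7),(579.7,-65),(567.9,-70.3),(555.3,-72.4),(542.5,-71.2),(530.4,-66.9),(519.9,-59.5),(511.5,-49.8),(506,-38.4),(503.4,-24.6),(504.5,-11.5),(563,26.7),(596,3.7),(601.6,-35.8),(594.9,-50.3)])
r=least_squares(lambda q:np.hypot(*(P-q[:2]).T)-q[2],[553,-24,50]);print(r.x,r.fun)
s=monitor.read_state();p=s["tcp_pos"];print(p,s["wrist_force"],np.degrees(np.arctan2(p[1]-r.x[1],p[0]-r.x[0])))
```

```text
[553.38 -22.41  50.03] [-0.    0.04  0.02 -0.   -0.04  0.05 -0.06  0.01 -0.03 -0.    0.05  0.01
 -0.05  0.02 -0.01]
[508.84   0.67  92.08] [ 4.93 -1.29 -4.11] 152.60488614533793
```

The circle fit gives axis (553.4,-22.4) and radius 50.03, with residuals under 0.1 mm.

Run:
```python
from h import *
arc(152.6,-5,24,c=(553.38,-22.41),dec=4)
```

```text
[[0,0,0,0.0049,0.0031,0,-1],[0,0,0,0.0048,0.0033,0,-1],[0,0,0,0.0045,0.0038,0,-1],[0,0,0,0.0041,0.0041,0,-1],[0,0,0,0.0037,0.0044,0,-1],[0,0,0,0.0034,0.0048,0,-1],[0,0,0,0.0029,0.005,0,-1],[0,0,0,0.0025,0.0053,0,-1]]
[[0,0,0,0.002,0.0054,0,-1],[0,0,0,0.0015,0.0056,0,-1],[0,0,0,0.001,0.0058,0,-1],[0,0,0,0.0005,0.0058,0,-1],[0,0,0,0,0.0058,0,-1],[0,0,0,-0.0005,0.0058,0,-1],[0,0,0,-0.001,0.0057,0,-1],[0,0,0,-0.0015,0.0056,0,-1]]
[[0,0,0,-0.0019,0.0055,0,-1],[0,0,0,-0.0025,0.0053,0,-1],[0,0,0,-0.0029,0.005,0,-1],[0,0,0,-0.0033,0.0048,0,-1],[0,0,0,-0.0037,0.0044,0,-1],[0,0,0,-0.0042,0.0042,0,-1],[0,0,0,-0.0044,0.0037,0,-1],[0,0,0,-0.0048,0.0033,0,-1]]
end [595.47   4.5 ]
```

>>> drive_tool --pt "0 0 0 0.0049 0.0031 0 -1" --pt "0 0 0 0.0048 0.0033 0 -1" --pt "0 0 0 0.0045 0.0038 0 -1" --pt "0 0 0 0 0 0 -1" --pt "0 0 0 0 0 0 -1"

```text
clock: 22.95
tcp_pos: [516.3, 11.4, 92.1]
ee_rot: [[-0.001, 1.0, 0.001], [1.0, 0.001, 0.001], [0.001, 0.001, -1.0]]
wrist_force: [4.0, -1.7, -2.9]
finger_gap: 0.206
finger_force: 10.0
```

>>> drive_tool --pt "0 0 0 0.0041 0.0041 0 -1" --pt "0 0 0 0.0037 0.0044 0 -1" --pt "0 0 0 0.0034 0.0048 0 -1" --pt "0 0 0 0 0 0 -1" --pt "0 0 0 0 0 0 -1"

```text
clock: 23.45
tcp_pos: [526.3, 19.8, 92.0]
ee_rot: [[-0.001, 1.0, 0.001], [1.0, 0.001, 0.001], [0.001, 0.001, -1.0]]
wrist_force: [1.2, 0.1, -1.3]
finger_gap: 0.204
finger_force: 10.0
```

>>> drive_tool --pt "0 0 0 0.0029 0.005 0 -1" --pt "0 0 0 0.0025 0.0053 0 -1" --pt "0 0 0 0.002 0.0054 0 -1" --pt "0 0 0 0 0 0 -1" --pt "0 0 0 0 0 0 -1"

```text
clock: 23.95
tcp_pos: [538.2, 25.3, 92.1]
ee_rot: [[-0.001, 1.0, 0.001], [1.0, 0.001, 0.001], [0.001, 0.001, -1.0]]
wrist_force: [1.1, 2.6, -0.9]
finger_gap: 0.203
finger_force: 10.0
```

>>> drive_tool --pt "0 0 0 0.0015 0.0056 0 -1" --pt "0 0 0 0.001 0.0058 0 -1" --pt "0 0 0 0.0005 0.0058 0 -1" --pt "0 0 0 0 0 0 -1" --pt "0 0 0 0 0 0 -1"

```text
clock: 24.45
tcp_pos: [551.2, 27.6, 92.1]
ee_rot: [[-0.001, 1.0, 0.001], [1.0, 0.001, 0.001], [0.001, 0.001, -1.0]]
wrist_force: [1.1, 5.2, -1.8]
finger_gap: 0.198
finger_force: 10.0
```

>>> drive_tool --pt "0 0 0 0 0.0058 0 -1" --pt "0 0 0 -0.0005 0.0058 0 -1" --pt "0 0 0 -0.001 0.0057 0 -1" --pt "0 0 0 0 0 0 -1" --pt "0 0 0 0 0 0 -1"

```text
clock: 24.95
tcp_pos: [564.2, 26.4, 92.1]
ee_rot: [[-0.001, 1.0, 0.001], [1.0, 0.001, 0.001], [0.001, 0.001, -1.0]]
wrist_force: [3.7, 5.2, -3.0]
finger_gap: 0.202
finger_force: 10.0
```

>>> drive_tool --pt "0 0 0 -0.0015 0.0056 0 -1" --pt "0 0 0 -0.0019 0.0055 0 -1" --pt "0 0 0 -0.0025 0.0053 0 -1" --pt "0 0 0 0 0 0 -1" --pt "0 0 0 0 0 0 -1"

```text
clock: 25.45
tcp_pos: [571.7, 20.4, 91.5]
ee_rot: [[-0.0, 1.0, -0.009], [1.0, 0.0, -0.002], [-0.002, -0.009, -1.0]]
wrist_force: [-20.5, -0.3, 14.6]
finger_gap: 0.284
finger_force: 10.0
```

Stop found: force −20 N and the grip forced open. I'll back off to recentre on the knob, then press gently to pin down the stop angle.

>>> drive_tool --pt "0 0 0 0.003 -0.008 0 -1" --pt "0 0 0 0.001 -0.003 0 -1" --pt "0 0 0 0 0 0 -1" --pt "0 0 0 0 0 0 -1" --pt "0 0 0 0 0 0 -1"

```text
clock: 25.95
tcp_pos: [567.1, 22.0, 91.7]
ee_rot: [[0.001, 1.0, -0.002], [1.0, -0.001, -0.003], [-0.003, -0.002, -1.0]]
wrist_force: [-2.4, -5.2, 0.1]
finger_gap: 0.202
finger_force: 10.0
```

```bash
cat >> h.py <<'E'
C=np.array([553.38,-22.41])
def st():
    s=monitor.read_state();p=s["tcp_pos"][:2]-C;a=np.arctan2(p[1],p[0]);f=s["wrist_force"]
    print(s["clock"],s["tcp_pos"],"ang",np.degrees(a),"r",np.hypot(*p),"gap",s["finger_gap"]*87,"Ft(ccw)",-f[0]*np.sin(a)+f[1]*np.cos(a),"Fr",f[0]*np.cos(a)+f[1]*np.sin(a),f)
E
python3 -c "from h import *;st()"
```

```text
25.95 [567.05  22.    91.66] ang 72.89209461476985 r 46.47065429459241 gap 17.545645451102377 Ft(ccw) 0.796323327419153 Fr -5.657745734085235 [-2.43 -5.17  0.05]
```

>>> drive_tool --pt "0 0 0 0 0 0 -0.4" --pt "0 0 0 0 0 0 -0.4" --pt "0 0 0 0.005 0 0 -0.4" --pt "0 0 0 0 0 0 -0.4" --pt "0 0 0 0 0 0 -1" --pt "0 0 0 0 0 0 -1" --pt "0 0 0 0 0 0 -1" --pt "0 0 0 0 0 0 -1" --force 25

```text
clock: 26.75
tcp_pos: [567.6, 28.3, 92.1]
ee_rot: [[-0.001, 1.0, -0.0], [1.0, 0.001, 0.0], [0.0, -0.0, -1.0]]
wrist_force: [-0.6, 0.5, 0.2]
finger_gap: 0.198
finger_force: 25.0
```

```bash
python3 -c "from h import *;st()"
```

```text
26.75 [567.61  28.32  92.08] ang 74.33312956021946 r 52.68453022426955 gap 17.228810860200838 Ft(ccw) 0.7054310584417984 Fr 0.2956965943099139 [-0.6   0.48  0.18]
```

>>> drive_tool --pt "0 0 0 0 0 0 -0.4" --pt "0 0 0 0 0 0 -0.4" --pt "0 0 0 -0.0037 0 0 -0.4" --pt "0 0 0 0 0 0 -0.4" --pt "0 0 0 0 0 0 -1" --pt "0 0 0 0 0 0 -1" --pt "0 0 0 0 0 0 -1" --pt "0 0 0 0 0 0 -1" --force 25

```text
clock: 27.55
tcp_pos: [567.6, 25.4, 92.1]
ee_rot: [[-0.001, 1.0, -0.0], [1.0, 0.001, -0.0], [-0.0, -0.0, -1.0]]
wrist_force: [-0.1, -0.3, 0.3]
finger_gap: 0.196
finger_force: 25.0
```

```bash
python3 -c "from h import *;st()"
```

```text
27.55 [567.64  25.4   92.07] ang 73.38796840807407 r 49.89604164506474 gap 17.066066651702545 Ft(ccw) -0.02835740027659009 Fr -0.32766025730304194 [-0.07 -0.32  0.27]
```

>>> drive_tool --pt "0 0 0 -0.0003 0.001 0 -1" --pt "0 0 0 0 0 0 -1" --pt "0 0 0 0 0 0 -1" --pt "0 0 0 0 0 0 -1"

```text
clock: 27.95
tcp_pos: [568.0, 25.3, 92.0]
ee_rot: [[-0.001, 1.0, -0.001], [1.0, 0.001, -0.0], [-0.0, -0.001, -1.0]]
wrist_force: [-4.5, -0.2, 3.9]
finger_gap: 0.198
finger_force: 25.0
```

```bash
python3 -c "from h import *;st()"
```

```text
27.95 [567.98  25.27  92.  ] ang 72.9764971070256 r 49.86578333596502 gap 17.24066246878099 Ft(ccw) 4.202144636929595 Fr -1.5193736171367986 [-4.46 -0.22  3.91]
```

>>> drive_tool --pt "0 0 0 -0.0003 0.001 0 -1" --pt "0 0 0 0 0 0 -1" --pt "0 0 0 0 0 0 -1" --pt "0 0 0 0 0 0 -1"

```text
clock: 28.35
tcp_pos: [568.0, 25.3, 92.0]
ee_rot: [[-0.001, 1.0, -0.002], [1.0, 0.001, -0.0], [-0.0, -0.002, -1.0]]
wrist_force: [-8.3, 0.7, 6.8]
finger_gap: 0.195
finger_force: 25.0
```

```bash
python3 -c "from h import *;st()"
```

```text
28.35 [567.99  25.29  91.96] ang 72.9698888523394 r 49.88927842530302 gap 16.991000146555137 Ft(ccw) 8.10776946309082 Fr -1.7870529862472355 [-8.28  0.67  6.77]
```

The stop is firm at 72.97°, with 8 N resisting and no motion. Now opening.

Run:
```python
from h import *
arc(72.97,15,24,c=C,start=(569.14,24.95))
```

```text
[[0,0,0,0.003,-0.019,0,-1],[0,0,0,-0.001,-0.017,0,-1],[0,0,0,-0.006,-0.016,0,-1],[0,0,0,-0.01,-0.014,0,-1],[0,0,0,-0.014,-0.012,0,-1],[0,0,0,-0.016,-0.007,0,-1],[0,0,0,-0.017,-0.003,0,-1],[0,0,0,-0.017,0.002,0,-1]]
[[0,0,0,-0.016,0.006,0,-1],[0,0,0,-0.015,0.01,0,-1],[0,0,0,-0.011,0.014,0,-1],[0,0,0,-0.007,0.015,0,-1],[0,0,0,-0.003,0.018,0,-1],[0,0,0,0.002,0.017,0,-1],[0,0,0,0.006,0.016,0,-1],[0,0,0,0.01,0.014,0,-1]]
[[0,0,0,0.013,0.012,0,-1],[0,0,0,0.016,0.007,0,-1],[0,0,0,0.017,0.003,0,-1],[0,0,0,0.018,-0.002,0,-1],[0,0,0,0.016,-0.006,0,-1],[0,0,0,0.014,-0.01,0,-1],[0,0,0,0.011,-0.014,0,-1],[0,0,0,0.008,-0.015,0,-1]]
end [568.39  25.7 ]
```

>>> drive_tool --pt "0 0 0 0.003 -0.019 0 -1" --pt "0 0 0 -0.001 -0.017 0 -1" --pt "0 0 0 -0.006 -0.016 0 -1" --pt "0 0 0 -0.01 -0.014 0 -1" --pt "0 0 0 -0.014 -0.012 0 -1" --pt "0 0 0 -0.016 -0.007 0 -1" --pt "0 0 0 -0.017 -0.003 0 -1" --pt "0 0 0 -0.017 0.002 0 -1" --force 30

```text
clock: 29.15
tcp_pos: [504.6, -33.8, 92.2]
ee_rot: [[-0.001, 1.0, 0.002], [1.0, 0.001, 0.001], [0.001, 0.002, -1.0]]
wrist_force: [9.3, 3.6, -9.0]
finger_gap: 0.194
finger_force: 30.0
```

>>> drive_tool --pt "0 0 0 0 0 0 -1" --pt "0 0 0 0 0 0 -1" --pt "0 0 0 0 0 0 -1"

```text
clock: 29.45
tcp_pos: [504.7, -34.3, 92.1]
ee_rot: [[0.0, 1.0, 0.001], [1.0, -0.0, 0.0], [0.0, 0.001, -1.0]]
wrist_force: [4.9, 0.2, -5.6]
finger_gap: 0.198
finger_force: 30.0
```

```bash
python3 -c "from h import *;st()"
```

```text
29.45 [504.74 -34.29  92.1 ] ang -166.27767897872394 r 50.070875464938105 gap 17.258180713250255 Ft(ccw) 1.009615826282544 Fr -4.785772620378789 [ 4.89  0.15 -5.58]
```

>>> drive_tool --pt "0 0 0 -0.016 0.006 0 -1" --pt "0 0 0 -0.015 0.01 0 -1" --pt "0 0 0 -0.011 0.014 0 -1" --pt "0 0 0 -0.007 0.015 0 -1" --pt "0 0 0 -0.003 0.018 0 -1" --pt "0 0 0 0.002 0.017 0 -1" --pt "0 0 0 0.006 0.016 0 -1" --pt "0 0 0 0.01 0.014 0 -1"

```text
clock: 30.25
tcp_pos: [586.7, -60.0, 92.0]
ee_rot: [[0.001, 1.0, -0.003], [1.0, -0.001, 0.0], [0.0, -0.003, -1.0]]
wrist_force: [-7.8, 5.0, 7.2]
finger_gap: 0.195
finger_force: 30.0
```

>>> drive_tool --pt "0 0 0 0.013 0.012 0 -1" --pt "0 0 0 0.016 0.007 0 -1" --pt "0 0 0 0.017 0.003 0 -1" --pt "0 0 0 0.018 -0.002 0 -1" --pt "0 0 0 0 0 0 -1" --pt "0 0 0 0 0 0 -1" --pt "0 0 0 0 0 0 -1"

```text
clock: 30.95
tcp_pos: [602.2, -11.6, 92.1]
ee_rot: [[0.0, 1.0, 0.0], [1.0, -0.0, 0.0], [0.0, 0.0, -1.0]]
wrist_force: [-1.8, 1.3, 0.9]
finger_gap: 0.196
finger_force: 30.0
```

Run:
```python
from h import *
st()
arc(12.97,15,24,c=C)
```

```text
30.95 [602.22 -11.59  92.1 ] ang 12.486777316186963 r 50.027628791247636 gap 17.087398095650947 Ft(ccw) 1.6524699930076052 Fr -1.5111294350597306 [-1.83  1.29  0.87]
[[0,0,0,0.017,-0.006,0,-1],[0,0,0,0.014,-0.01,0,-1],[0,0,0,0.011,-0.014,0,-1],[0,0,0,0.007,-0.016,0,-1],[0,0,0,0.003,-0.017,0,-1],[0,0,0,-0.001,-0.017,0,-1],[0,0,0,-0.007,-0.016,0,-1],[0,0,0,-0.01,-0.015,0,-1]]
[[0,0,0,-0.013,-0.011,0,-1],[0,0,0,-0.016,-0.007,0,-1],[0,0,0,-0.017,-0.003,0,-1],[0,0,0,-0.017,0.002,0,-1],[0,0,0,-0.017,0.006,0,-1],[0,0,0,-0.014,0.01,0,-1],[0,0,0,-0.011,0.014,0,-1],[0,0,0,-0.007,0.015,0,-1]]
[[0,0,0,-0.003,0.018,0,-1],[0,0,0,0.002,0.017,0,-1],[0,0,0,0.006,0.016,0,-1],[0,0,0,0.01,0.014,0,-1],[0,0,0,0.013,0.011,0,-1],[0,0,0,0.016,0.008,0,-1],[0,0,0,0.017,0.002,0,-1],[0,0,0,0.018,-0.001,0,-1]]
end [602.22 -10.84]
```

At 300° now; these three calls add a full turn, to 660°.

>>> drive_tool --pt "0 0 0 0.017 -0.006 0 -1" --pt "0 0 0 0.014 -0.01 0 -1" --pt "0 0 0 0.011 -0.014 0 -1" --pt "0 0 0 0.007 -0.016 0 -1" --pt "0 0 0 0.003 -0.017 0 -1" --pt "0 0 0 -0.001 -0.017 0 -1" --pt "0 0 0 -0.007 -0.016 0 -1" --pt "0 0 0 -0.01 -0.015 0 -1"

```text
clock: 31.75
tcp_pos: [518.7, 13.8, 92.1]
ee_rot: [[-0.001, 1.0, 0.003], [1.0, 0.001, -0.001], [-0.001, 0.003, -1.0]]
wrist_force: [12.2, -8.2, -9.1]
finger_gap: 0.196
finger_force: 30.0
```

>>> drive_tool --pt "0 0 0 -0.013 -0.011 0 -1" --pt "0 0 0 -0.016 -0.007 0 -1" --pt "0 0 0 -0.017 -0.003 0 -1" --pt "0 0 0 -0.017 0.002 0 -1" --pt "0 0 0 -0.017 0.006 0 -1" --pt "0 0 0 -0.014 0.01 0 -1" --pt "0 0 0 -0.011 0.014 0 -1" --pt "0 0 0 -0.007 0.015 0 -1"

```text
clock: 32.55
tcp_pos: [539.0, -70.6, 92.0]
ee_rot: [[0.0, 1.0, -0.001], [1.0, -0.0, -0.0], [-0.0, -0.001, -1.0]]
wrist_force: [-2.3, 3.3, 2.7]
finger_gap: 0.194
finger_force: 30.0
```

>>> drive_tool --pt "0 0 0 -0.003 0.018 0 -1" --pt "0 0 0 0.002 0.017 0 -1" --pt "0 0 0 0.006 0.016 0 -1" --pt "0 0 0 0.01 0.014 0 -1" --pt "0 0 0 0.013 0.011 0 -1" --pt "0 0 0 0.016 0.008 0 -1" --pt "0 0 0 0.017 0.002 0 -1" --pt "0 0 0 0.018 -0.001 0 -1"

```text
clock: 33.35
tcp_pos: [601.8, -9.3, 92.0]
ee_rot: [[-0.001, 1.0, -0.001], [1.0, 0.001, -0.001], [-0.001, -0.001, -1.0]]
wrist_force: [-9.9, -5.2, 8.2]
finger_gap: 0.199
finger_force: 30.0
```

>>> drive_tool --pt "0 0 0 0 0 0 -1" --pt "0 0 0 0 0 0 -1" --pt "0 0 0 0 0 0 -1"

```text
clock: 33.65
tcp_pos: [601.5, -8.8, 92.0]
ee_rot: [[-0.002, 1.0, -0.001], [1.0, 0.002, 0.001], [0.001, -0.001, -1.0]]
wrist_force: [-4.7, 0.4, 3.4]
finger_gap: 0.194
finger_force: 30.0
```

Run:
```python
from h import *
st()
s=monitor.read_state()["tcp_pos"][:2]-C
a=np.degrees(np.arctan2(s[1],s[0]));n=5
arc(a,(72.97-a)/n,n,c=C,dec=4)
```

```text
33.65 [601.53  -8.83  92.01] ang 15.752178153284895 r 50.03208972749906 gap 16.87178822358601 Ft(ccw) 1.6989041868588042 Fr -4.427580763988583 [-4.72  0.43  3.37]
[[0,0,0,0.0124,-0.0049,0,-1],[0,0,0,0.0111,-0.0072,0,-1],[0,0,0,0.0095,-0.0093,0,-1],[0,0,0,0.0075,-0.011,0,-1],[0,0,0,0.0051,-0.0123,0,-1]]
end [568.01  25.37]
```

>>> drive_tool --pt "0 0 0 0.0124 -0.0049 0 -1" --pt "0 0 0 0.0111 -0.0072 0 -1" --pt "0 0 0 0.0095 -0.0093 0 -1" --pt "0 0 0 0.0075 -0.011 0 -1" --pt "0 0 0 0.005 -0.012 0 -1" --pt "0 0 0 0 0 0 -1" --pt "0 0 0 0 0 0 -1" --pt "0 0 0 0 0 0 -1"

```text
clock: 34.45
tcp_pos: [568.8, 24.9, 92.1]
ee_rot: [[-0.001, 1.0, -0.0], [1.0, 0.001, 0.001], [0.001, -0.0, -1.0]]
wrist_force: [-0.2, 5.8, -0.5]
finger_gap: 0.197
finger_force: 30.0
```

```bash
python3 -c "from h import *;st()"
```

```text
34.45 [568.85  24.88  92.08] ang 71.89056418127052 r 49.7541786088523 gap 17.108474048922968 Ft(ccw) 1.9612533895651052 Fr 5.443779911604263 [-0.17  5.78 -0.46]
```

>>> drive_tool --pt "0 0 0 0.0007 -0.0012 0 -1" --pt "0 0 0 0 0 0 -1" --pt "0 0 0 0 0 0 -1" --pt "0 0 0 0 0 0 -1"

```text
clock: 34.85
tcp_pos: [568.6, 25.0, 92.1]
ee_rot: [[-0.001, 1.0, 0.001], [1.0, 0.001, 0.001], [0.001, 0.001, -1.0]]
wrist_force: [2.5, 5.1, -1.5]
finger_gap: 0.199
finger_force: 30.0
```

```bash
python3 -c "from h import *;st()"
```

```text
34.85 [568.58  24.99  92.1 ] ang 72.21884063258413 r 49.782160719210836 gap 17.33279506998043 Ft(ccw) -0.8642339671879906 Fr 5.622853007445964 [ 2.54  5.09 -1.52]
```

>>> drive_tool --pt "0 0 0 0.0004 -0.001 0 -1" --pt "0 0 0 0 0 0 -1" --pt "0 0 0 0 0 0 -1" --pt "0 0 0 0 0 0 -1"

```text
clock: 35.25
tcp_pos: [567.9, 25.2, 92.1]
ee_rot: [[-0.001, 1.0, 0.001], [1.0, 0.001, 0.001], [0.001, 0.001, -1.0]]
wrist_force: [2.4, 4.7, -1.6]
finger_gap: 0.195
finger_force: 30.0
```

Run:
```python
from h import *
st()
s=capture("scene")
cv2.imwrite("pics/end.png",s)
```

```text
35.25 [567.94  25.19  92.12] ang 72.99393463484068 r 49.77270558628924 gap 16.93942527421151 Ft(ccw) -0.9027602249629383 Fr 5.1559247532214885 [ 2.37  4.67 -1.61]
```

View pics/end.png

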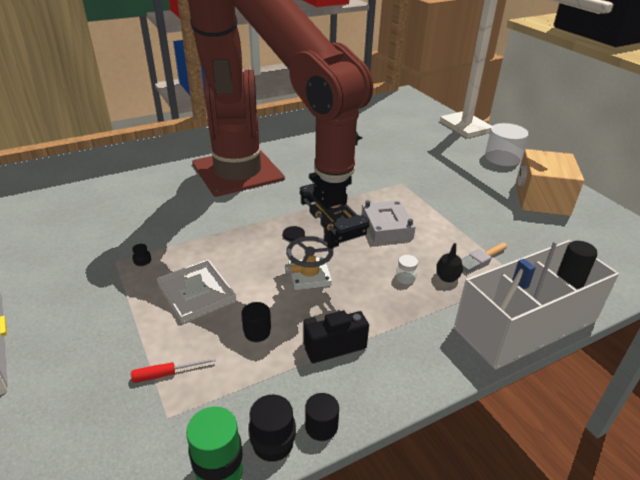

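The knob is gripped at (330,237) and back at the stop angle of 72.99° after two full turns. The casting stands in the tray at (195,285), and nothing else has moved. Handing in.

```bash
python3 -c "from h import *;print(ctrl.hand_in())"
```

```text
the job is handed in; nothing more can be done
None
```

The job is handed in: the casting stands flange down in the tray, and the valve was closed to its stop and reopened two turns (within about 0.1° by the arm's readings), with the knob still gripped and nothing else seen to have moved.

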